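# Mark the clamped sheet with the spring punch

## Task

Take the spring punch out of its wooden holder and press its point squarely onto the cross scribed on the clamped sheet, inside the little circle, with a steady push of about 12 N (never above 20 N) for a full second. Lift it straight off, the point never touching the sheet outside the circle, and put the punch back in its holder, upright and fully home on its collar. Leave the tape measure, wood block and binder clip alone.

Things in the scene. Friction and masses are not known exactly. Their poses are not given: they have to be found in the camera images.
- punch_grip (a point): middle of the grip of the spring punch, a round steel hand tool 123 mm long, upright in the holder, point down. Grip barrel 18 mm diameter with fine dark rings, 53 mm long, between a collar below (30 mm diameter, 5 mm thick) and a cap above (22 mm diameter). On the axis, 83 mm above the point, 26 mm above the collar's upper face, 40 mm below the top. z runs up the axis. 0.18 kg.
- punch_point (a point): end of the punch's pin when not pressed in (fixed to the punch, 83 mm below the grip point, 52 mm below the collar's underside). Pin 6 mm thick, 4 mm at its end, 12 mm out of a conical nose (10 to 18 mm diameter over 18 mm). Pressed on a surface it springs back into the nose, taking 3 N to start, then 4 N per mm; it goes solid only after 10 mm.
- punch: the whole spring punch (barrel, collar, cap, pin); origin at the unpressed point, z up along its axis.
- mark (a point): cross scribed on the clamped level aluminium sheet, in a circle 14 mm in diameter. x, y are the cross's; z is only a nominal level 30 mm above the table: the anvil under the sheet is set differently each time, and the rigid sheet surface lies anywhere from 8 mm below to 8 mm above this point (22 to 38 mm above the table).
- stand: fixed marking stand: dark steel base plate 150 x 110 x 12 mm, steel anvil, on it an aluminium sheet 100 x 80 mm held by two dark strips along its 80 mm edges (12 mm wide, screw heads 7 mm above the sheet, inner edges 36 mm either side of its middle). Origin at the centre of the base's underside, x along the 150 mm side; the cross lies at x +12, y -10 mm.
- holder_mouth (a point): centre of the holder's hole at its top face, 60 mm above the table. Hole vertical, 21 mm in diameter, 2 mm chamfer, right through. The punch's collar rests on the top face when home; the grip point is then 31 mm above this point and the punch's point 52 mm below it.
- holder: the fixed wooden holder block, 80 x 60 x 60 mm, with a screw head 4 mm high at 30 mm either side of the hole along x. Origin at the centre of its underside, on the table; x along the 80 mm side.
- tape_measure: tape measure, bystander, 32 x 77 x 60 mm; origin at the centre of its underside, y along its length.
- wood_block: small wooden block, bystander, 42 x 105 x 28 mm; origin at the centre of its underside, y along its length.
- binder_clip: binder clip, bystander, 32 x 30 x 45 mm; origin at the centre of its underside.
Mind the look-alikes: they are no part of the job. There is more than one size of the punch; the job needs the larger.

How it is judged (in metres and radians):
On the way, in this order (a step that is already met when the one before it is completed fails the run):
1. the punch is pressed on the cross inside the circle, square within 5 degrees, with 9 to 15 N, steadily for 0.8 s (contact force between punch and stand between 9 and 15 N and horizontal distance between punch_point and mark below 0.007 m and angle between punch_grip's own z axis and vertical below 0.087 rad), for 0.8 s.
2. the punch is lifted clear of the sheet, still upright, 17 mm or more above the highest level of the sheet (z of punch_point in the frame of mark above 0.025 m and contact force between punch and stand below 0.1 N and angle between punch_grip's own z axis and vertical below 0.2 rad), for 0.1 s.
At the end, for the whole second after the job is handed in: The sheet has been marked and the punch stands in the holder's hole again, collar within 2 mm of the top face, upright within 0.06 rad, its point within 4 mm of the hole's axis, released and at rest (horizontal distance between punch_point and holder_mouth below 0.004 m and z of punch_point in the frame of holder_mouth below -0.05 m and angle between punch_grip's own z axis and vertical below 0.06 rad and linear speed of punch below 0.02 m/s and contact force between the fingers and punch below 0.1 N); the robot touches nothing.
It fails at once if the punch is pressed on the stand with more than 20 N (contact force between punch and stand above 20 N).
It fails at once if the punch touches the sheet or stand outside the circle (its point more than 7 mm from the cross) (contact force between punch and stand above 0.5 N and horizontal distance between punch_point and mark above 0.007 m).
It fails at once if the punch bears on the sheet leaning more than 10 degrees (contact force between punch and stand above 0.5 N and angle between punch_grip's own z axis and vertical above 0.175 rad).
It fails at once if the tape measure, wood block or binder clip is displaced by more than 20 mm (distance of any of tape_measure, wood_block, binder_clip from where it was at the start of the episode above 0.02 m).
It also fails if it takes over 64 s, if anything falls off the work surface, if the arm or the gripper's body presses on something with over 40 N, if the wrist force passes 120 N, or if a joint passes its speed limit or range.

## Robot

A 6-joint arm with a two-finger parallel gripper is mounted at the origin on a cart in front of the work surface, level with it; the furniture and walls round the work are solid. World frame = base frame: x ahead of the robot, y to its left, z up, the work surface at z = 0. Lengths are in m, angles in degrees, forces in N, time in s.
With the tool pointing down it reaches from about 0.375 to 0.75 m from the base axis. Payload 9 kg.
Tool frame: the origin (TCP) lies where the fingers leave the gripper's body, on its centre line; the fingertips stand 73 mm ahead of it and the grasp point (between the pads) lies 54 mm ahead of it (robot.tip_reach is the distance from the TCP to the fingertips, in m); z points along the fingers, y is the line along which they close (so a half turn about z gives the same grasp; the last joint's range is limited). The gripper opens to 85 mm and grips with 20 to 120 N. Pads are 22 mm wide; open, the fingers measure 114 mm over their backs; the gripper's body (76 mm by 85 mm) begins 54 mm behind the grasp point. The pads swing forward as they close: fully open they stand 13 mm farther back than shut.
Start: joints at [-85.697, 5.964, 5.575, 89.605, 0, 77.527], TCP at [0.173, -0.574, 0.304] pointing down, gripper open.
Joint ranges: [-171.21, 171.21], [-48.23, 106.86], [-62.78, 66.21], [-105.2, 120.99], [-86.42, 89.51], [-180, 180]. Speed limits (degrees/s): [127.2, 127.2, 147.25, 180, 180, 180].

## Interface

Orientations are given as [roll, pitch, yaw] about the fixed x, y, z axes, in that order (R = Rz(yaw) Ry(pitch) Rx(roll)).
In Python, from plant import robot gives the robot as it stands. Calls block until the motion is done:
- robot.move_pose(position, orientation): joint-space move of the TCP to a pose.
- robot.line_to(position, vel=0.15, rotation=None, guard=None): straight line of the TCP; rotation=None keeps the orientation; vel is the mean speed in m/s. With guard (N) it stops when the force on the tool has changed by that much, and returns True; else False.
- robot.goto_joints(angles): joint-space move.
- robot.set_gripper(opening): finger opening in m; the grip force is fixed at half the most; returns when the fingers have stopped.
- robot.pause(seconds).
- robot.ik(position, orientation): joint angles nearest the present ones, or None.
- robot.observe(): the state.
- robot.grab_frame(name): name is "side" or "top" or "wrist"; returns the picture (480x640x3 uint8, blue, green, red); there is no depth.
- robot.get_calibration(name): a dict with "vertical_fov" (degrees; the focal length in pixels is half the picture's height over the tangent of half this angle, whatever the lens; pixels are square), "cx", "cy" (the principal point, pixels), "rvec" (rotation vector, rad) and "tvec" (3), from world to camera coordinates, as OpenCV has them. Camera axes: x right, y down, z forward; pixel columns grow to the right and rows downward; lengths in m; the calibration is good to about 2 mm. A picture is of the moment at which its call begins: read the wrist's pose just before it. get_calibration takes no time and is no camera call; for the wrist camera it gives the pose at the moment of the call.
A pose or a line that the arm cannot do raises robot.IKError and nothing moves.
- robot.job_done(): hands the job in; it is judged then, once.
The state is a dict: "time": time; "q": joint angles; "qvel": joint speeds; "joint_torque": joint torques, N m; "tool_pos": TCP position; "tcp_rot": TCP orientation; "ft_force": force on the tool from outside, world axes, zero at the start; "torque": the same for the moment, N m; "gripper_width": finger opening in m; "gripper_force": force on a finger pad.
Only numpy, scipy, OpenCV 4.12 (cv2) and the standard library are available. Lean on these libraries where they do the work, as an engineer would, in place of code of your own. Each camera call takes 0.05 s, during which the arm holds its last target. There are 200 camera calls.

## Working session

There is one attempt and no reset: what is moved stays moved. The work goes in short steps, each a Python script; the robot and the scene stay as the last script left them, time stands still between calls to the robot, and variables do not carry over. Pictures are saved under pics/ and viewed, at most 10 in all, crops included, and the job is handed in when it is done.

```bash
ls; mkdir -p pics
python3 - <<'E'
from plant import robot
import cv2
for n in ("top","side"):
    cv2.imwrite(f"pics/{n}0.png",robot.grab_frame(n)); print(n,robot.get_calibration(n))
print(robot.observe())
E
```

```text
pics
top {'vertical_fov': 45.016146109241845, 'cx': 320.82831828573745, 'cy': 234.9964909602565, 'rvec': array([ 2.21857704, -2.15352871,  0.04744941]), 'tvec': array([-3.95847412e-04,  5.56186302e-01,  9.54775403e-01])}
side {'vertical_fov': 47.882955264887634, 'cx': 325.35863821786165, 'cy': 232.5031538396366, 'rvec': array([ 1.95295747, -0.10178972,  0.10658904]), 'tvec': array([-0.56396214,  0.08642829,  0.79513636])}
{'time': 0.1, 'q': array([-8.56984140e+01,  5.99460314e+00,  5.53236903e+00,  8.96028207e+01,
        1.28742401e-03,  7.75279811e+01]), 'qvel': array([ 0.02372357, -0.01144702,  0.06682778,  0.01039528, -0.10220662,
       -0.00458574]), 'joint_torque': array([ 6.18646314e-03, -5.58206248e+01,  5.04721284e+01,  1.28198101e-02,
       -2.29771185e-04, -8.61529173e-06]), 'tool_pos': array([ 0.17316635, -0.5742631 ,  0.30321429]), 'tcp_rot': array([-1.79936758e+02, -1.53064599e-02,  1.67735958e+01]), 'ft_force': array([-0.86298238,  0.61062271,  0.30258241]), 'torque': array([-0.01793102,  0.04692728, -0.0454162 ]), 'gripper_force': 0.0, 'gripper_width': 0.08546206663674287}
```

View pics/top0.png

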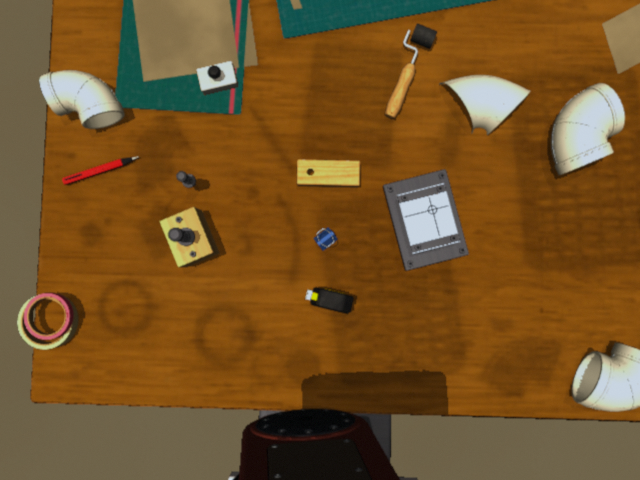

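View pics/side0.png

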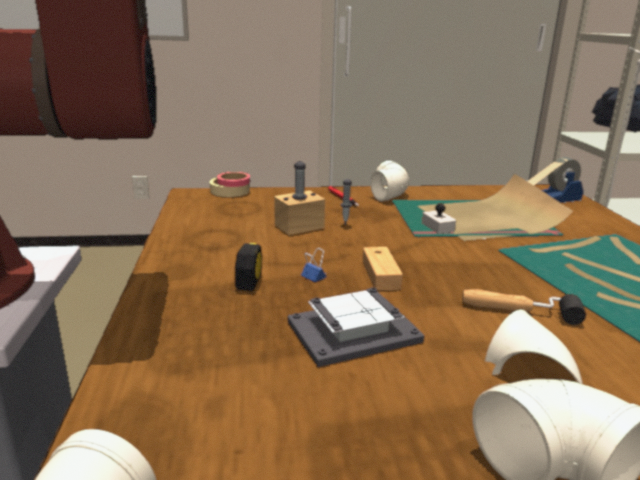

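```bash
cat > h.py <<'E'
from plant import robot
import cv2, numpy as np
def K(c,h=480):
    f=h/2/np.tan(np.radians(c["vertical_fov"])/2); return np.array([[f,0,c["cx"]],[0,f,c["cy"]],[0,0,1.]])
def ray(c,uv,z):
    R=cv2.Rodrigues(np.asarray(c["rvec"],float))[0]; t=np.asarray(c["tvec"],float)
    o=-R.T@t; d=R.T@np.linalg.inv(K(c))@np.array([uv[0],uv[1],1.]); return o+d*(z-o[2])/d[2]
def proj(c,p):
    return cv2.projectPoints(np.array([p],float),np.asarray(c["rvec"],float),np.asarray(c["tvec"],float),K(c),None)[0].ravel()
E
python3 - <<'E'
from h import *
c=robot.get_calibration("top"); s=robot.get_calibration("side")
for n,uv,z in [("screwA",(180,218),.064),("screwB",(193,249),.064),("punchtop",(178,235),.151),("cross",(432,210),.03),("base c",(427,220),.012),
 ("block",(328,173),.028),("clip",(325,238),.02),("tape",(330,300),.03),("small",(183,176),.09),
 ("h1",(161,222),.06),("h2",(196,208),.06)]:
    p=ray(c,uv,z); print(n,p.round(4), "side px",proj(s,p).round(0))
im=cv2.imread("pics/top0.png"); cv2.imwrite("pics/crop.png",np.hstack([cv2.resize(im[165:275,135:245],(400,400),interpolation=2),cv2.resize(im[165:275,375:485],(400,400),interpolation=2)]))
E
```

```text
screwA [0.5738 0.2415 0.064 ] side px [314. 194.]
screwB [0.5249 0.2186 0.064 ] side px [290. 198.]
punchtop [0.5422 0.2208 0.151 ] side px [299. 153.]
cross [ 0.6019 -0.1663  0.03  ] side px [367. 315.]
base c [ 0.5867 -0.1614  0.012 ] side px [354. 326.]
block [0.6589 0.0072 0.028 ] side px [381. 260.]
clip [0.5509 0.009  0.02  ] side px [314. 266.]
tape [ 0.4488 -0.0023  0.03  ] side px [249. 265.]
small [0.6376 0.233  0.09  ] side px [347. 182.]
h1 [0.5668 0.2729 0.06  ] side px [309. 191.]
h2 [0.591  0.2175 0.06  ] side px [324. 200.]
```

View pics/crop.png

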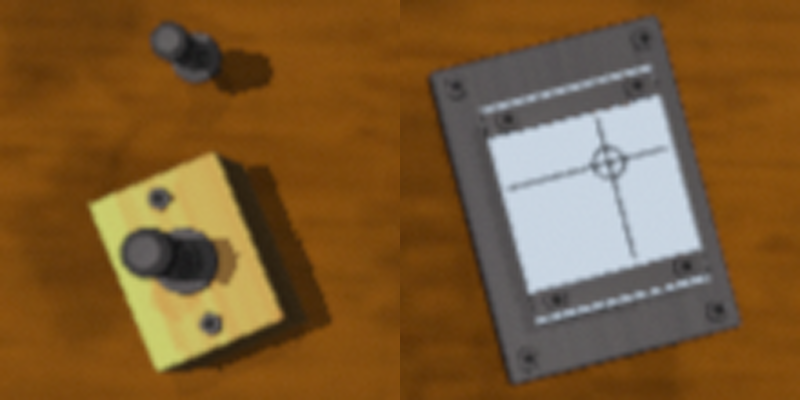

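Run:
```python
from h import *
c=robot.get_calibration("top"); o=robot.observe()
for n,uv,z in [("A",(178.9,219.4),.064),("B",(192.6,253.8),.064),("cap",(175.4,233.7),.151),("cross",(432.2,209.3),.03)]:
    print(n,ray(c,uv,z).round(4))
w=robot.get_calibration("wrist"); R=cv2.Rodrigues(w["rvec"])[0]; C=-R.T@w["tvec"]
from scipy.spatial.transform import Rotation as T
Rt=T.from_euler("xyz",o["tcp_rot"],degrees=True).as_matrix()
print("cam in tool",Rt.T@(C-o["tool_pos"]),"\nview axis in tool",Rt.T@R[2],w["vertical_fov"])
for yaw in (-90,0,90,25,-65):
  for p in ([.547,.23,.145],[.6,-.166,.167],[.6,-.166,.29],[.547,.23,.32]):
    q=robot.ik(p,[180,0,yaw]); print(yaw,p,None if q is None else np.round(q))
```

```text
A [0.5715 0.2432 0.064 ]
B [0.5172 0.2189 0.064 ]
cap [0.544  0.2246 0.151 ]
cross [ 0.603  -0.1666  0.03  ]
cam in tool [ 0.070713    0.00046535 -0.07064769] 
view axis in tool [-0.27810507  0.00103019  0.96055011] 64.54865491521548
-90 [0.547, 0.23, 0.145] [ 10.   7. -10.  73.   0. -80.]
-90 [0.6, -0.166, 0.167] [ -27.   11.   -3.   76.    0. -117.]
-90 [0.6, -0.166, 0.29] [ -27.   10.    8.   88.    0. -117.]
-90 [0.547, 0.23, 0.32] [ 10.   5.   6.  91.   0. -80.]
0 [0.547, 0.23, 0.145] [  10.    7.  -10.   73.    0. -170.]
0 [0.6, -0.166, 0.167] [-27.  11.  -3.  76.   0. 153.]
0 [0.6, -0.166, 0.29] [-27.  10.   8.  88.   0. 153.]
0 [0.547, 0.23, 0.32] [  10.    5.    6.   91.    0. -170.]
90 [0.547, 0.23, 0.145] [ 10.   7. -10.  73.   0. 100.]
90 [0.6, -0.166, 0.167] [-27.  11.  -3.  76.   0.  63.]
90 [0.6, -0.166, 0.29] [-27.  10.   8.  88.   0.  63.]
90 [0.547, 0.23, 0.32] [ 10.   5.   6.  91.   0. 100.]
25 [0.547, 0.23, 0.145] [ 10.   7. -10.  73.   0. 165.]
25 [0.6, -0.166, 0.167] [-27.  11.  -3.  76.   0. 128.]
25 [0.6, -0.166, 0.29] [-27.  10.   8.  88.   0. 128.]
25 [0.547, 0.23, 0.32] [ 10.   5.   6.  91.   0. 165.]
-65 [0.547, 0.23, 0.145] [  10.    7.  -10.   73.    0. -105.]
-65 [0.6, -0.166, 0.167] [ -27.   11.   -3.   76.    0. -142.]
-65 [0.6, -0.166, 0.29] [ -27.   10.    8.   88.    0. -142.]
-65 [0.547, 0.23, 0.32] [  10.    5.    6.   91.    0. -105.]
```

Run:
```python
from h import *
import pickle
out={}
for n,p in (("mark",[.603,-.166,.26]),("hold",[.544,.23,.29])):
    robot.move_pose(p,[180,0,45]); robot.pause(.3)
    w=robot.get_calibration("wrist"); out[n]=(w,robot.grab_frame("wrist")); o=robot.observe(); print(n,o["tool_pos"],o["time"],o["ft_force"])
pickle.dump(out,open("w.pkl","wb"))
cv2.imwrite("pics/w1.png",np.hstack([cv2.resize(out[k][1],(400,300),interpolation=3) for k in out]))
for k in out: cv2.imwrite(f"pics/w_{k}.png",out[k][1])
```

```text
mark [ 0.60293082 -0.16628387  0.26004219] 2.5833 [0.15860879 0.75077981 0.31203964]
hold [0.54417971 0.22958504 0.28992089] 4.425 [-0.07616757  0.06731498 -0.25597857]
```

View pics/w_mark.png

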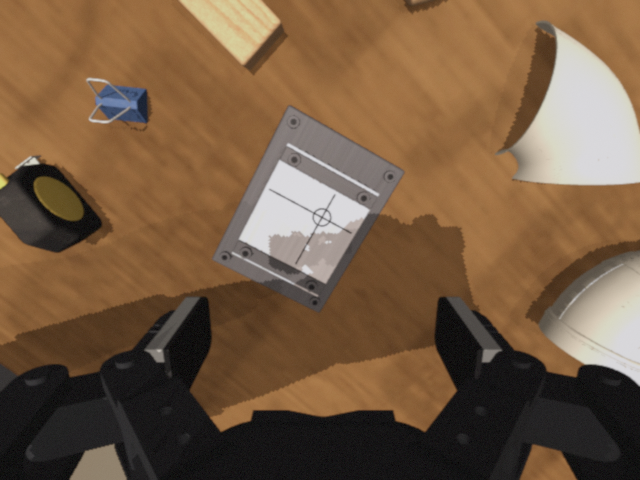

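View pics/w_hold.png

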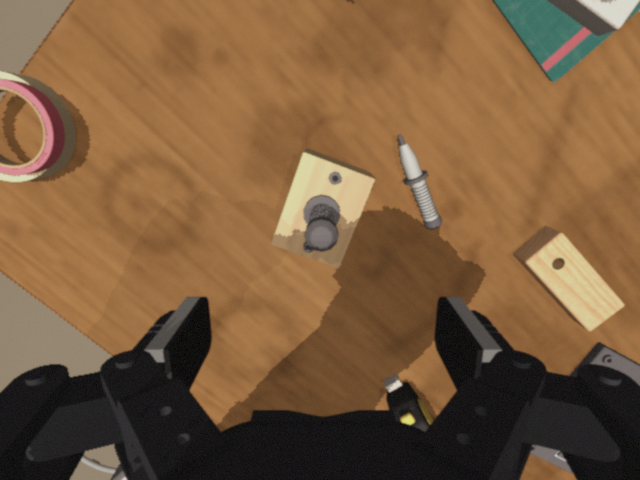

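Run:
```python
from h import *
import pickle
from scipy.optimize import least_squares
d=pickle.load(open("w.pkl","rb")); wm=d["mark"][0]; wh=d["hold"][0]; t=robot.get_calibration("top")
print("cross z.03",ray(wm,(321.5,217),.03), "top",ray(t,(432.2,209.3),.03))
r=least_squares(lambda p:np.r_[proj(wm,p)-(321.5,217),proj(t,p)-(432.2,209.3)],[.6,-.17,.03]); print("tri",r.x,r.fun)
cs=[ray(wh,c,.06) for c in ((304,152),(374,178),(341,268),(272,243))]
print("corners",np.round(cs,4),"mean",np.mean(cs,0)); print([np.linalg.norm(cs[i]-cs[(i+1)%4]).round(4) for i in range(4)])
print("screw",ray(wh,(335,178),.064),"cap",ray(wh,(321,236),.1505),"small",ray(wh,(400,138),.01),ray(wh,(432,222),.01))
for z in (.06,.065): print("collar",ray(wh,(321.5,210.5),z))
cv2.imwrite("pics/hc.png",cv2.resize(d["hold"][1][140:280,250:390],(560,560),interpolation=cv2.INTER_CUBIC))
```

```text
cross z.03 [ 0.60137277 -0.16765196  0.03      ] top [ 0.60304234 -0.16662608  0.03      ]
tri [ 0.60239369 -0.16645427  0.0358557 ] [-0.17534896 -0.19389517  0.52833824  0.02993052]
corners [[0.5698 0.2743 0.06  ]
 [0.5944 0.2212 0.06  ]
 [0.523  0.1853 0.06  ]
 [0.4981 0.2416 0.06  ]] mean [0.5463178  0.23060568 0.06      ]
[np.float64(0.0586), np.float64(0.0799), np.float64(0.0616), np.float64(0.0788)]
screw [0.57294463 0.24349351 0.064     ] cap [0.5501514  0.23570654 0.1505    ] small [0.63517225 0.2214176  0.01      ] [0.60499407 0.14196158 0.01      ]
collar [0.54655018 0.23201948 0.06      ]
collar [0.54734787 0.23279833 0.065     ]
```

View pics/hc.png

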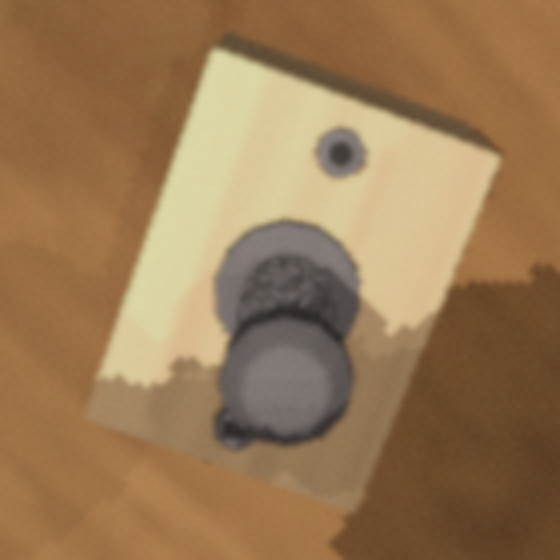

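Run:
```python
from h import *
import pickle
d=pickle.load(open("w.pkl","rb")); wh=d["hold"][0]; t=robot.get_calibration("top")
print("cap",ray(wh,(321.7,234.3),.13),"top",ray(t,(175.4,233.7),.13))
print("collar",ray(wh,(321.7,212.6),.065))
cs=[ray(wh,c,.06) for c in ((303.3,151.8),(374.8,178.8),(338,268),(272.5,243.8))]
print(np.mean(cs,0))
```

```text
cap [0.54692829 0.23197502 0.13      ] top [0.54508895 0.23020158 0.13      ]
collar [0.54625001 0.23147739 0.065     ]
[0.54575122 0.23075721 0.06      ]
```

Run:
```python
from h import *
x,y=.5463,.2313
robot.line_to([x,y,.22]); b=robot.line_to([x,y,.144],vel=.08,guard=8); robot.pause(.2)
f0=robot.observe()["ft_force"]; print("guard",b)
robot.set_gripper(0.03); f1=robot.observe()["ft_force"]
robot.set_gripper(0.0); robot.pause(.3)
o=robot.observe(); print(f0,f1,o["ft_force"],o["torque"],o["gripper_width"],o["gripper_force"],o["tool_pos"],o["time"])
```

```text
guard False
[-0.44982924  0.07648441  0.05357208] [-0.028426    0.19092062 -0.01140204] [-1.56128189  0.93651229  3.07123112] [ 0.16085813  0.1766199  -0.03709829] 0.0164518167256196 58.359165034239595 [0.54630769 0.23137366 0.14411393] 7.4833
```

Run:
```python
from h import *
o=robot.observe(); p=o["tool_pos"]
robot.line_to([p[0],p[1],.25],vel=.12); robot.pause(.2)
o=robot.observe(); print("lifted",o["gripper_width"],o["ft_force"],o["torque"])
robot.move_pose([.6024,-.167,.25],[180,0,45]); robot.line_to([.6024,-.167,.195]); robot.pause(.3)
o=robot.observe(); print(o["tool_pos"],o["tcp_rot"],o["ft_force"],o["time"])
w=robot.get_calibration("wrist"); im=robot.grab_frame("wrist")
for z in (.03,.036): print("cross exp px",proj(w,[.6024,-.1665,z]))
q=o["tool_pos"]; print("tip exp",proj(w,q-[0,0,.136]))
cv2.imwrite("pics/m2.png",cv2.resize(im[120:420,170:470],(600,600),interpolation=cv2.INTER_CUBIC))
```

```text
lifted 0.01667244917062682 [ 0.05531787 -0.31332668 -1.26147993] [ 0.00840824 -0.01555174 -0.02428261]
[ 0.60281061 -0.16720046  0.19602116] [ 1.79917852e+02 -2.54457135e-02  4.49999857e+01] [-0.04306433  0.5448919  -2.23043521] 11.025
cross exp px [320.02556598 236.97176956]
cross exp px [319.98086436 239.661023  ]
tip exp [321.14754905 252.19018224]
```

View pics/m2.png

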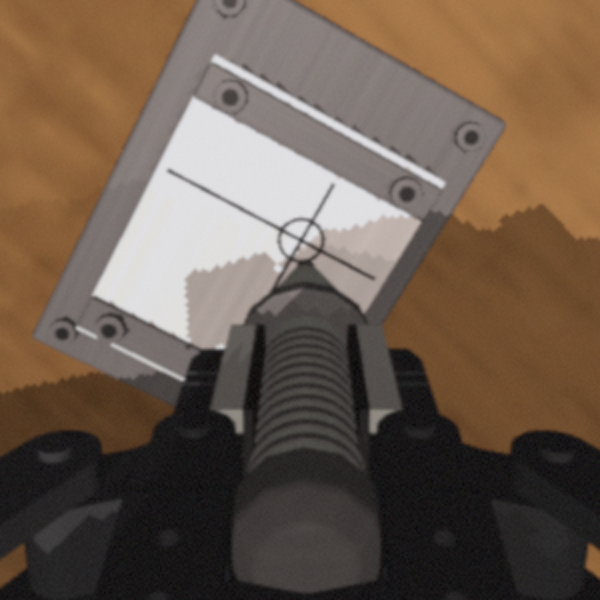

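Run:
```python
from h import *
X,Y=.6024,-.1668
robot.line_to([X,Y,.178],vel=.05); robot.pause(.4)
def fz(n=8):
    a=[]
    for _ in range(n): robot.pause(.02); a.append(robot.observe()["ft_force"])
    return np.mean(a,0)
b=fz(12); print("base",b)
hit=robot.line_to([X,Y,.150],vel=.005,guard=4.5)
z=robot.observe()["tool_pos"][2]; f=fz(5)-b; print("hit",hit,z,f,robot.observe()["time"])
if hit:
    cmd=z
    for i in range(12):
        e=12-f[2]
        if abs(e)<1.0: break
        cmd-=np.clip(e/4e3,-.001,.0008); robot.line_to([X,Y,cmd],vel=.01); f=fz(5)-b; print(round(cmd,5),f.round(2),robot.observe()["tool_pos"].round(5))
    for i in range(4): robot.pause(.2); print(fz(5)[2]-b[2])
    o=robot.observe(); print(o["tool_pos"],o["tcp_rot"],o["time"])
```

```text
base [ 0.30850715 -0.242249   -1.93645951]
hit True 0.17125913392782907 [ 0.1170261  -0.33949921  5.934617  ] 14.35
0.17046 [-0.43  0.61  7.25] [ 0.6026  -0.1669   0.17081]
0.16966 [-0.63  0.46  9.2 ] [ 0.60263 -0.16689  0.17029]
0.16896 [-1.22  0.78 10.71] [ 0.60265 -0.1669   0.16981]
0.16863 [-1.66  0.7  11.64] [ 0.60268 -0.16691  0.16963]
11.859339897225063
11.3485842994385
11.589772532682638
11.510787051259799
[ 0.60267535 -0.16688944  0.16964305] [-1.79970338e+02  6.36230014e-03  4.50070012e+01] 16.8167
```

Run:
```python
from h import *
X,Y=.6026,-.1669
robot.line_to([X,Y,.19],vel=.04); robot.line_to([X,Y,.25],vel=.1); robot.pause(.3)
x,y=.5463,.2313
robot.move_pose([x,y,.25],[180,0,45]); robot.line_to([x,y,.205],vel=.1); robot.pause(.6)
o=robot.observe(); print(o["tool_pos"],o["tcp_rot"],o["gripper_width"],o["time"])
hit=robot.line_to([x,y,.185],vel=.03,guard=6); print("hit1",hit)
if not hit:
    hit=robot.line_to([x,y,.1445],vel=.025,guard=8)
robot.pause(.3); o=robot.observe(); print(hit,o["tool_pos"],o["ft_force"],o["torque"],o["time"])
```

```text
[0.54630361 0.23132933 0.2050409 ] [ 1.79997820e+02 -2.70725587e-03  4.50038273e+01] 0.016734019820712785 21.2417
hit1 False
False [0.54631758 0.23130605 0.14453171] [-0.01456128  0.37845124 -2.12370647] [0.01441714 0.00254633 0.00428817] 24.125
```

Run:
```python
from h import *
x,y=.5463,.2313
hit=robot.line_to([x,y,.140],vel=.005,guard=4); robot.pause(.2)
o=robot.observe(); print(hit,o["tool_pos"],o["ft_force"])
robot.set_gripper(.085); robot.pause(.3)
robot.line_to([x,y,.29],vel=.1); robot.pause(.5)
o=robot.observe(); print(o["gripper_width"],o["ft_force"],o["time"])
w=robot.get_calibration("wrist"); im=robot.grab_frame("wrist"); cv2.imwrite("pics/end.png",im[100:300,200:460])
print("cap exp",proj(w,[.5463,.2313,.13]),"collar exp",proj(w,[.5463,.2313,.065]))
```

```text
True [0.54634146 0.23129769 0.14411319] [0.03312609 0.81014628 6.55917678]
0.08518667802708438 [-0.45462014  0.39500963  0.23409885] 27.7583
cap exp [321.82961137 239.51221848] collar exp [322.04190447 215.69237153]
```

View pics/end.png

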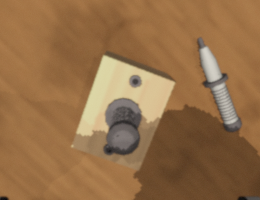

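The punch is home: its collar met the holder at the same tool height as at the grasp (0.1441 m), and in the picture the cap (323,237) and collar (323,214) are within about 3 px of where they should be.

```bash
python3 -c "
from plant import robot
print(robot.job_done())"
```

```text
the job is handed in; nothing more can be done
None
```

The punch was pressed on the cross at about 11.6 N (by the wrist sensor) for over a second, lifted straight off and put back fully home in its holder, and the job was handed in at about 28 s; no verdict was returned.

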